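Slide the loaded pen tray over the gap into its dock

ROBOT

A 7-joint arm with a two-finger parallel gripper is mounted at the origin on the work surface; the furniture and walls round the work are solid. World frame = base frame: x ahead of the robot, y to its left, z up, the work surface at z = 0. Lengths are in mm, angles in rad, forces in N, time in s.
With the tool pointing down it reaches from about 400 to 875 mm from the base axis. Payload 6.5 kg.
Tool frame: the origin (TCP) lies midway between the tips of the shut fingers; the grasp point (between the pads) lies 19 mm behind it; z points along the fingers, y is the line along which they close (so a half turn about z gives the same grasp; the last joint's range is limited). The gripper opens to 88 mm and grips with 3 to 60 N. Pads are 18 mm wide; open, the fingers measure 123 mm over their backs; the gripper's body (75 mm by 187 mm) begins 45 mm behind the grasp point.
Start: joints at [-1.228, 0.536, -0.004, 1.538, 0.003, 1.067, -0.071], TCP at [258.375, 596.433, 238.716] pointing down, gripper open.
Joint ranges: [-2.7, 2.7], [-0.37, 2.16], [-1.27, 1.26], [0.24, 2.4], [-1.31, 4.45], [0.19, 1.91], [-2.76, 2.76]. Speed limits (rad/s): [2.39, 2.39, 3.14, 3.14, 3.14, 3.14, 3.14].

INTERFACE

Orientations are given as a rotation vector (axis times angle).
In Python, from workcell import r, read_camera, get_calibration gives the robot as it stands.
- The arm moves only by the tool move_arm, never from a script. Its argument "increments" is a list of rows, each a list of 7 numbers: the closure in counts, from 0 (fully open) to 255 (shut), then the shift along the tool's x, y, z in cm, then the turn, a rotation vector about the tool's x, y, z in degrees. In form: [[gripper, tx, ty, tz, wx, wy, wz], ...]. A call has 1 to 8 rows; each row is the pose to reach, as a shift and turn from the pose commanded when the call began, along the tool's axes at that moment; what a row does not reach only later rows make up. A row lasts 1/10 s, in which the tool goes at most 50 mm and 8.59 degrees, less where a joint would pass 70% of its speed; a pose out of reach is approached as far as the arm can. A call with a gripper value outside its range is refused whole. The fingers move at their own pace and stop on an object; "squeeze" is the grip in N (left out, the last holds). Time passes only in rows, so rows that repeat a pose let the fingers close. It gives the time, the measured TCP pose, the force, the opening and the grip force at its end, in the units of the state.
- r.state(): the state, without advancing time (a new reading comes with each control period).
- read_camera(name): name is "scene" or "top" or "wrist"; returns (picture, depth): 384x512x3 uint8, blue, green, red; 384x512 float32, mm along the optical axis (not along the pixel's ray), 0 where there is no reading.
- get_calibration(name): a dict with "fx", "fy", "cx", "cy" (pixels), "k1" (the pictures are not rectified: a ray, as slopes to the right and down, at radius r is drawn at 1 + k1 r^2 times it, then the intrinsics apply), "position" and "rotation" of the camera in the world. Camera axes: x right, y up, looking along -z (the intrinsics and any distortion apply to the point x, -y, -z); pixel columns grow to the right and rows downward; lengths in mm; the calibration is good to about 2 mm. A picture is of the moment at which its call begins: read the wrist's pose just before it. get_calibration takes no time and is no camera call; for the wrist camera it gives the pose at the moment of the call.
- r.hand_in(): hands the job in; it is judged then, once.
The state is a dict: "time": time; "q": joint angles; "joint_vel": joint speeds; "effort": joint torques, N m; "tcp_pos": TCP position; "ee_rot": TCP orientation; "wrist_force": force on the tool from outside, world axes, zero at the start; "torque": the same for the moment, N m; "grip_width": finger opening in mm; "gripper_force": force on a finger pad.
Only numpy, scipy, OpenCV 4.12 (cv2) and the standard library are available. Lean on these libraries where they do the work, as an engineer would, in place of code of your own. Each camera call takes 0.05 s, during which the arm holds its last target. There are 200 camera calls.

TASK

The pen tray with the ink bottle in it stands on the plain shelf: slide it lengthwise over the open gap onto the dock, holding its tail so that it stays level and neither sags into the gap nor is lifted off and carried. Run it up to the rubber pad of the end stop, keep it pressed there lightly for a second so that the brass catch has sprung up behind it, then let go; be gentle with the stop, keep the bottle upright in the tray, and leave the watch, the notebook and the spectacle case alone.

Things in the scene. Friction and masses are not known exactly. Their poses are not given: they have to be found in the camera images.
- shelf: Plain wooden riser on which the tray starts, 136 wide (x) x 310 long (y) x 50 mm high, fixed. Origin: centre of its underside, on the desk. The tray has to travel along the shelf's -y, lengthwise, to the dock.
- dock: Second wooden riser, 136 (x) x 368 (y) x 48 mm high (2 mm lower than the shelf), fixed, parallel to the shelf, beyond an open gap of 155 to 180 mm, and set up to 6 mm to either side of the shelf's centre line. Origin: centre of its underside. Its mouth edge is at y = +184 mm. Two side rails 10 mm high leave a lane 103 mm wide about x = 0, flared to about 114 mm at the mouth. Tray home: tray centre on x = 0 within the lane, tray_tail at about y = +118 to +136 mm.
- end_stop: Steel bracket at the far end of the lane, fixed to the dock. Origin: middle of its front face at the lane floor; +y points to the mouth. A rigid black pad, 60 x 12 mm, sticks out of it by 1.5 to 19.5 mm; this is not measured: feel the tray meet it. Press on the pad with 4 to 10 N (under 3 N does not count, above 14 N rams it); the drag of the sliding tray, several N, comes on top.
- catch (a joint): Spring catch at the dock's mouth: two brass prongs, 16 mm wide, 28 to 44 mm to either side of the centre line, hinged near the mouth edge and rising to 6 mm above the lane floor. 0 = up (rad); about 0.19 = pressed flat while the tray rides over it, which takes about 1 N. It springs up behind the tray's tail 2 to 20 mm before the tray meets the pad. The space between the prongs (56 mm) is free for a finger.
- catch_tip (a point): Far end of the catch, on the dock's centre line between the prongs, 6 mm above the lane floor; the tail must go beyond it (towards the end stop).
- pen_tray: Shallow open walnut tray, 95 (x) x 280 (y) x 16 mm, 0.35 kg (may vary by a fifth), loose. Origin: centre of its underside. Its -y end is the nose that goes first, its +y end the tail. Floor 4 mm thick, end walls 5 mm thick and 16 mm high over the underside, so 12 mm stand above the inner floor.
- tray_center (a point): Centre of the tray, half-way up (8 mm above its underside); axes as the tray.
- tray_tail (a point): Middle of the tail end wall, 10 mm above the tray's underside: the place to pinch, from above, with the fingers closing along the tray's y (one inside, one behind). 137.5 mm from the tray's centre along its +y.
- tray_nose (a point): Middle of the outer face of the nose end, 8 mm above the underside.
- ink_bottle: Square dark ink bottle with black cap, 47 x 46 x 56 mm, 0.17 to 0.26 kg, standing loose in the front half of the tray, which makes it nose-heavy: unheld, the tray tips into the gap before its nose reaches the dock. Origin: centre of its underside.
- pocket_watch: Silver pocket watch, 47 x 68 x 12 mm, lying on the desk in the gap, under the tray's path. Origin: centre of its underside.
- pocket_notebook: Black notebook, 140 x 90 x 13 mm, lying on the desk on the robot's side of the shelf. Origin: centre of its underside.
- spectacle_case: Brown leather spectacle case, 58 x 155 x 34 mm, lying on the desk on the robot's side of the dock. Origin: centre of its underside.
Things that resemble listed ones, but are neither listed nor needed, are in the scene too. Of the things that look like the ink_bottle, the smallest one is meant.

How it is judged (in metres and radians):
On the way, in this order (a step that is already met when the one before it is completed fails the run):
1. the tray bridges the gap: its nose is over the dock by 10 mm or more, its tail still over the shelf, and it is level (y of tray_nose in the frame of dock below 0.174 m and y of tray_tail in the frame of shelf above -0.155 m and angle between pen_tray's own z axis and vertical below 0.05 rad), for 0.1 s.
2. with the tail past the catch, the tray is pressed on the end stop with more than 3 N for 0.3 s (y of tray_tail in the frame of dock below 0.1395 m and contact force between pen_tray and end_stop above 3 N), for 0.3 s.
At the end, for the whole second after the job is handed in: The tray lies flat and at rest in the dock's lane, its tail past the catch (tray_tail no farther toward the mouth than dock y = +139.5 mm), the catch is up behind it (under 0.04 rad), and the bottle stands upright (within 0.1 rad) on the tray's floor (y of tray_tail in the frame of dock between 0.112 and 0.1395 m and x of tray_center in the frame of dock between -0.007 and 0.007 m and z of tray_center in the frame of dock below 0.06 m and angle between pen_tray's own z axis and vertical below 0.02 rad and value of joint catch below 0.04 rad and z of ink_bottle in the frame of pen_tray below 0.008 m and angle between ink_bottle's own z axis and vertical below 0.1 rad and linear speed of each of pen_tray, ink_bottle below 0.01 m/s); the robot touches nothing.
It fails at once if the tray sags or tips by more than 0.07 rad (4 degrees) (angle between pen_tray's own z axis and vertical above 0.07 rad).
It fails at once if the tray is lifted: its centre more than 15 mm above where it lies on the shelf (height (world z) of tray_center above 0.073 m).
It fails at once if the end stop is rammed: pressed by the tray with more than 14 N (contact force between pen_tray and end_stop above 14 N).
It fails at once if the bottle tips by more than 0.35 rad (angle between ink_bottle's own z axis and vertical above 0.35 rad).
It fails at once if the watch, the notebook or the spectacle case is moved by more than 10 mm (distance of any of pocket_watch, pocket_notebook, spectacle_case from where it was at the start of the episode above 0.01 m).
It also fails if it takes over 72 s, if anything falls off the work surface, if the arm or the gripper's body presses on something with over 40 N, if the wrist force passes 120 N, or if a joint passes its speed limit or range.

## Working session

There is one attempt and no reset: what is moved stays moved. The work goes in short steps, Python scripts to look and compute and a tool call to move; the robot and the scene stay as the last step left them, time stands still between calls to the robot, and variables do not carry over. Pictures are saved under pics/ and viewed, at most 10 in all, crops included, and the job is handed in when it is done.

Besides the shell and the picture viewer there is one more tool, called as name([rows], argument=value, ...), one row to a line, values as JSON. move_arm: Moves the arm, as the interface text tells. Its arguments: {"type":"object","properties":{"increments":{"type":"array"},"squeeze":{"type":"number"}},"required":["increments"]}

```bash
mkdir -p pics; cat > h.py <<'E'
import numpy as np,cv2
from workcell import r, read_camera, get_calibration
from scipy.spatial.transform import Rotation as R
def cloud(d,c):
    h,w=d.shape; v,u=np.mgrid[0:h,0:w]
    K=np.array([[c['fx'],0,c['cx']],[0,c['fy'],c['cy']],[0,0,1.]])
    p=cv2.undistortPoints(np.stack([u,v],-1).reshape(-1,1,2).astype(np.float64),K,np.array([c['k1'],0,0,0.])).reshape(h,w,2)
    P=np.stack([p[...,0]*d,-p[...,1]*d,-d],-1)
    Rm=np.array(c['rotation']); Rm=Rm if Rm.shape==(3,3) else R.from_rotvec(Rm).as_matrix()
    W=P@Rm.T+np.array(c['position']); W[d==0]=np.nan
    return W
E
python3 - <<'E'
from h import *
print(r.state())
for n in("top","scene"):
    c=get_calibration(n); print(n,c)
    im,d=read_camera(n); cv2.imwrite(f'pics/{n}0.png',cv2.resize(im,(800,600))); np.save(n+'0.npy',cloud(d,c)); cv2.imwrite(f'{n}0raw.png',im)
E
```

```text
{'time': 0.0, 'q': array([-1.22821352,  0.53715243, -0.00444354,  1.53884984,  0.0025724 ,
        1.06728096, -0.0711801 ]), 'joint_vel': array([-7.85473735e-04,  8.61191388e-05, -3.35732790e-05,  8.58814909e-04,
        7.38149910e-05, -8.01178795e-05,  5.57495598e-05]), 'effort': array([-7.75305252e-04, -5.70983148e+01,  9.90617797e-01, -2.51612985e+01,
       -5.61638502e-02,  1.78455171e-02,  1.72833111e-04]), 'tcp_pos': array([258.13625331, 595.88998796, 237.85699426]), 'ee_rot': array([-6.37475716e-01, -3.07598368e+00,  2.61811609e-03]), 'wrist_force': array([0.11040972, 0.13444581, 0.64093335]), 'torque': array([-0.0390276 ,  0.02654878,  0.00126921]), 'gripper_force': 0.0, 'grip_width': 88.03780198105726}
top {'fx': 453.37803897521917, 'fy': 453.37803897521917, 'cx': 255.60348169371977, 'cy': 187.68055281070426, 'k1': 0.029737601142998404, 'position': array([ 319.16493285,  -56.43387668, 1517.40672306]), 'rotation': array([ 0.07832342, -0.07702239, -1.56528573])}
scene {'fx': 402.76330881920256, 'fy': 402.76330881920256, 'cx': 249.45883893729032, 'cy': 191.91473141581577, 'k1': -0.09260870018474618, 'position': array([-481.05571146,  651.20032817, 1067.66125012]), 'rotation': array([ 0.49504516, -0.94884765, -2.05369962])}
```

View pics/top0.png

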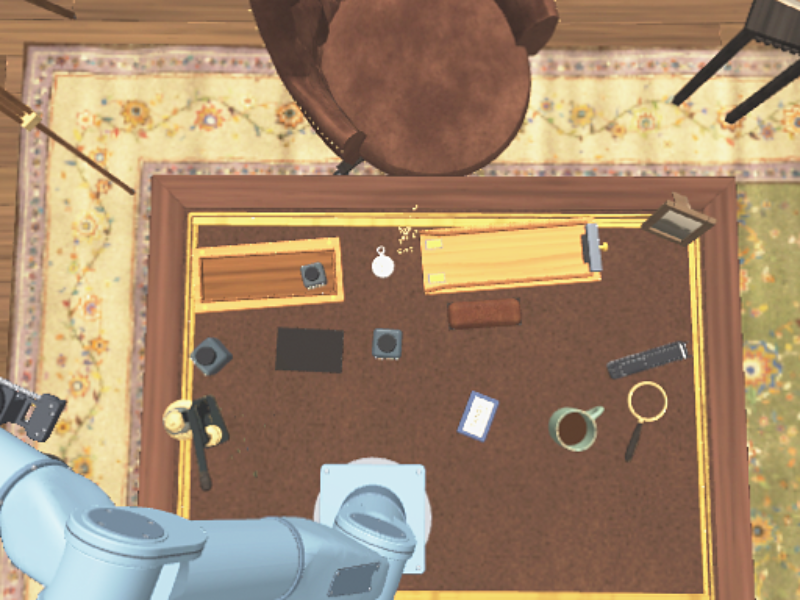

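View pics/scene0.png

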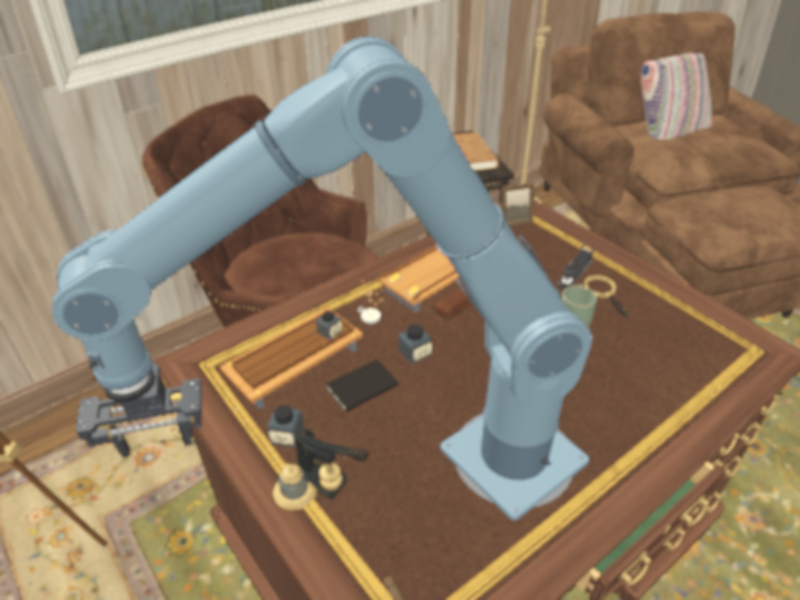

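The top view shows the shelf with the tray and bottle at about (200–343, 238–310), tail to the left (+y). The dock is at (420–600, 222–293) with the stop at its right end, and the watch lies at (382, 263). Next I'll fit their poses from the depth.

```bash
python3 - <<'E'
from h import *
W=np.load('top0.npy'); im=cv2.imread('top0raw.png'); z=W[...,2]
s=512/800
def comp(box,lo,hi):
    m=np.zeros(z.shape,bool); x0,y0,x1,y1=[int(a*s) for a in box]
    m[y0:y1,x0:x1]=True
    m&=(z>lo)&(z<hi); return W[m]
for n,b,lo,hi in(("shelf",(185,225,360,325),35,75),("dock",(410,205,625,305),35,56),("stop",(575,205,625,305),62,120),("bottle",(290,245,340,300),80,140)):
    P=comp(b,lo,hi); rc=cv2.minAreaRect(P[:,:2].astype(np.float32)); print(n,len(P),rc,np.percentile(P[:,2],[5,50,95]))
# z along rows
hsv=cv2.cvtColor(im,cv2.COLOR_BGR2HSV)
c=im[130:210,115:400]; cv2.imwrite('pics/top1.png',cv2.resize(c,None,fx=2.8,fy=2.8,interpolation=cv2.INTER_CUBIC))
E
```

```text
shelf 3717 ((504.3711242675781, 221.34356689453125), (136.42068481445312, 310.0467529296875), 4.888617038726807) [46.46036507 53.27119152 66.16321711]
dock 3951 ((532.802734375, -284.765869140625), (167.3550567626953, 368.2256774902344), 4.831933975219727) [42.82166717 48.29786848 54.04301006]
stop 281 ((556.8948364257812, -450.2524108886719), (57.3569221496582, 118.02831268310547), 85.67732238769531) [62.650402   68.84048679 75.38907538]
bottle 214 ((499.24700927734375, 122.22662353515625), (46.5511589050293, 45.96278381347656), 15.971062660217285) [ 86.97267405  95.12276469 113.30179589]
```

View pics/top1.png

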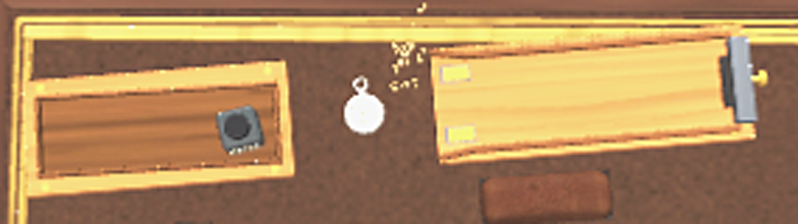

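```bash
cat >> h.py <<'E'
def go(pos,yaw_y):  # tool y direction at angle yaw_y (deg) from world x, pointing down
    s=r.state(); R0=R.from_rotvec(s['ee_rot']); a=np.radians(yaw_y)
    y=np.array([np.cos(a),np.sin(a),0]); z=np.array([0,0,-1.]); x=np.cross(y,z)
    Rt=R.from_matrix(np.stack([x,y,z],1))
    t=R0.inv().apply(np.array(pos)-s['tcp_pos'])/10
    print('shift cm',t.round(2),'turn deg',np.degrees((R0.inv()*Rt).as_rotvec()).round(2),'|t|',np.linalg.norm(t).round(1))
E
python3 - <<'E'
from h import *
W=np.load('top0.npy'); z=W[...,2]
a=np.radians(4.87); ex=np.array([np.cos(a),np.sin(a)]); ey=np.array([-np.sin(a),np.cos(a)])
D=(W[...,:2]-[504.4,221.3]); u=D@ex; v=D@ey
def prof(name,val,m,bins):
    print(name,[(int(b),round(float(np.median(z[m&(abs(val-b)<1.5)])),1), int((m&(abs(val-b)<1.5)).sum())) for b in bins if (m&(abs(val-b)<1.5)).any()])
prof('dock x',u,(v>-600)&(v<-400)&(abs(u)<90)&(z>30),range(-84,86,3))
prof('shelf x',u,(v>0)&(v<100)&(abs(u)<90)&(z>30),range(-84,86,3))
prof('y',v,(abs(u)<20)&(z>-10),list(range(120,165,3))+list(range(-165,-110,3))+list(range(-350,-310,3))+list(range(-720,-640,3)))
go((515,0,330),94.87)
E
```

```text
dock x [(-69, 45.3, 10), (-66, 47.2, 62), (-63, 48.5, 60), (-60, 50.1, 77), (-57, 57.6, 60), (-54, 58.5, 51), (-51, 53.9, 39), (-48, 48.3, 56), (-45, 48.7, 57), (-42, 47.9, 56), (-39, 48.3, 54), (-36, 48.7, 58), (-33, 47.5, 54), (-30, 47.1, 50), (-27, 48.2, 61), (-24, 48.2, 58), (-21, 48.5, 50), (-18, 46.8, 57), (-15, 48.3, 57), (-12, 48.3, 51), (-9, 47.2, 62), (-6, 48.7, 53), (-3, 47.7, 59), (0, 48.7, 52), (3, 48.4, 59), (6, 47.6, 54), (9, 48.2, 56), (12, 48.2, 57), (15, 47.6, 55), (18, 48.8, 54), (21, 48.8, 58), (24, 47.5, 56), (27, 48.0, 48), (30, 47.7, 63), (33, 48.4, 49), (36, 48.4, 60), (39, 47.1, 52), (42, 49.0, 57), (45, 48.7, 55), (48, 48.1, 52), (51, 50.4, 83), (54, 57.8, 61), (57, 58.2, 56), (60, 55.4, 23), (63, 49.2, 54), (66, 47.8, 53), (69, 44.1, 10)]
shelf x [(-69, 48.0, 13), (-66, 50.0, 26), (-63, 51.1, 29), (-60, 50.8, 31), (-57, 49.4, 28), (-54, 51.1, 26), (-51, 50.7, 36), (-48, 63.2, 37), (-45, 65.2, 21), (-42, 54.7, 27), (-39, 54.0, 25), (-36, 54.6, 31), (-33, 53.0, 26), (-30, 53.4, 30), (-27, 54.5, 31), (-24, 54.0, 23), (-21, 54.5, 30), (-18, 55.1, 29), (-15, 55.
[... 1099 characters left out ...]
0), (-332, 47.7, 12), (-329, 47.4, 11), (-326, 48.7, 11), (-323, 0.9, 17), (-320, 1.9, 11), (-317, 0.7, 10), (-314, -1.4, 11), (-311, -1.7, 8), (-720, -0.7, 6), (-717, -3.3, 6), (-714, -2.4, 9), (-711, -3.2, 4), (-708, 4.3, 2), (-705, 60.8, 2), (-702, 64.1, 6), (-699, 62.0, 7), (-696, 65.4, 2), (-693, 65.2, 3), (-690, 65.8, 2), (-687, 68.3, 12), (-684, 69.7, 10), (-681, 69.2, 9), (-678, 69.3, 12), (-675, 71.7, 11), (-672, 70.0, 13), (-669, 70.5, 12), (-666, 64.7, 19), (-663, 62.0, 11), (-660, 63.8, 10), (-657, 58.2, 25), (-654, 48.8, 15), (-651, 49.6, 12), (-648, 46.6, 9), (-645, 47.0, 13), (-642, 46.9, 10)]
shift cm [-47.25 -44.49  -9.13] turn deg [-9.000e-02 -1.000e-02 -2.829e+01] |t| 65.5
```

move_arm([
  [0, -5, -4.5, -4, 0, 0, -6],
  [0, -9, -8, -8, 0, 0, -13],
  [0, -13, -11.5, -9, 0, 0, -20],
  [0, -17, -15, -9, 0, 0, -28.3],
  [0, -21, -18.5, -9, 0, 0, -28.3],
  [0, -24.5, -22, -9, 0, 0, -28.3],
  [0, -28, -25.5, -9, 0, 0, -28.3],
  [0, -31.5, -29, -9, 0, 0, -28.3],
], squeeze=35)

```text
time: 0.9
tcp_pos: [414.1, 248.4, 328.2]
ee_rot: [-0.134, 3.139, 0.0]
wrist_force: [0.6, -0.2, 0.4]
grip_width: 88.3
gripper_force: 0.0
```

```bash
python3 - <<'E'
from h import *
print(r.state()['tcp_pos'],r.state()['q']); go((515,60,330),94.87)
E
```

```text
[414.11088589 248.38595058 328.21532908] [-0.67796541  0.15265473  0.05001033  1.86057923 -0.00846828  1.12845964
  1.03097878]
shift cm [ -8.45 -19.63  -0.18] turn deg [0.01 0.   0.01] |t| 21.4
```

move_arm([
  [0, -2, -4.5, 0, 0, 0, 0],
  [0, -4, -9, 0, 0, 0, 0],
  [0, -6, -13.5, 0, 0, 0, 0],
  [0, -8.4, -18, 0, 0, 0, 0],
  [0, -8.4, -19.6, 0, 0, 0, 0],
  [0, -8.4, -19.6, 0, 0, 0, 0],
  [0, -8.4, -19.6, 0, 0, 0, 0],
])

```text
time: 1.6
tcp_pos: [513.7, 63.2, 327.9]
ee_rot: [0.134, -3.138, -0.001]
wrist_force: [0.9, 1.4, -0.3]
grip_width: 88.0
gripper_force: 0.0
```

```bash
python3 - <<'E'
from h import *
c=get_calibration('wrist'); im,d=read_camera('wrist'); print(c, r.state()['tcp_pos'])
cv2.imwrite('pics/w1.png',cv2.resize(im,(800,600))); cv2.imwrite('w1raw.png',im); np.save('w1.npy',cloud(d,c))
E
```

```text
{'fx': 330.14474069118614, 'fy': 330.14474069118614, 'cx': 256.0041034590074, 'cy': 186.90715262362167, 'k1': -0.05852659402706578, 'position': array([430.99587036,  56.130972  , 474.54254816]), 'rotation': array([-0.24801613, -0.27085409,  1.64097667])} [513.55035439  64.08721996 327.96415538]
```

View pics/w1.png

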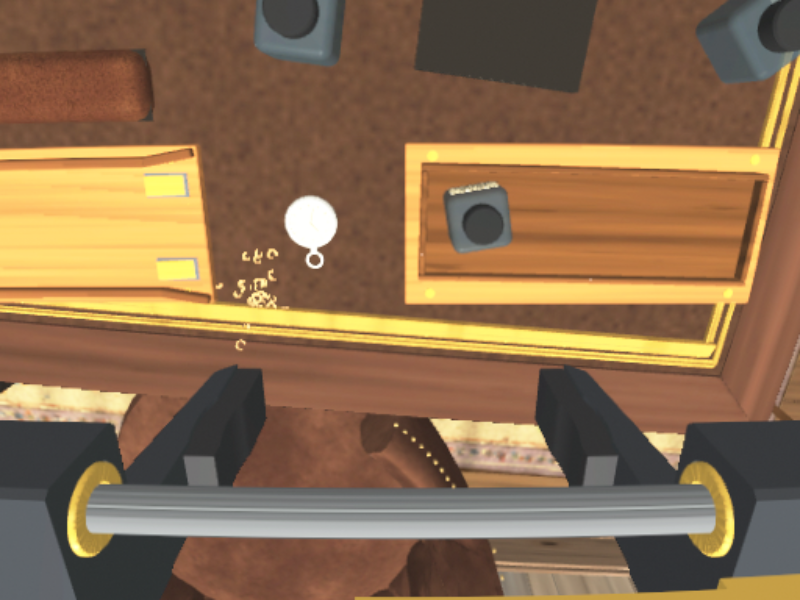

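The wrist view shows the dock mouth at x≈200–213 with brass prongs at (165,184) and (178,268). The shelf spans x≈405–778, with the tray's inner floor at (425–755, 165–285). I'll fit the poses from this depth.

```bash
python3 - <<'E'
from h import *
W=np.load('w1.npy'); z=W[...,2]
for n,lo,hi,b in (("shelf",44,80,(395,135,790,312)),("dock",40,60,(0,140,222,310)),("tray",61,72,(400,150,790,300))):
    s=.64; x0,y0,x1,y1=[int(a*s) for a in b]
    m=np.zeros(z.shape,bool); m[y0:y1,x0:x1]=1; m&=(z>lo)&(z<hi); P=W[m]
    print(n,m.sum(),cv2.minAreaRect(P[:,:2].astype(np.float32)))
a=np.radians(4.87); ex=np.array([np.cos(a),np.sin(a)]); ey=np.array([-np.sin(a),np.cos(a)])
D=(W[...,:2]-[504.4,221.3]); u=D@ex; v=D@ey
def edges(val,m,b,lo,hi):  # range of points with z in lo..hi
    k=m&(z>lo)&(z<hi); return [np.round(np.percentile(val[k&(abs(b-c)<8)],[1,99]),1).tolist() for c in CS if (k&(abs(b-c)<8)).any()]
CS=range(-130,150,40)
g=(abs(u)<85)&(v>-170)
print('shelf u',edges(u,g,v,44,53)); print('tray outer u',edges(u,g&(abs(v)<145),v,60,70))
CS=(-60,-30,0,30,60); print('shelf v',edges(v,g,u,44,53)); print('tray v',edges(v,g&(abs(v)<160),u,60,68))
CS=range(-470,-320,20); gd=(v<-300)&(abs(u)<90); print('dock u',edges(u,gd,v,40,60)); 
print('rail-',edges(u,gd&(u<0),v,54,62)); print('rail+',edges(u,gd&(u>0),v,54,62))
CS=(-60,-20,0,20,60); print('mouth',edges(v,gd,u,40,60))
E
```

```text
shelf 21879 ((502.4491271972656, 221.8762664794922), (136.0586700439453, 310.35321044921875), 4.9133195877075195)
dock 13238 ((540.1571044921875, -199.80661010742188), (135.96693420410156, 201.26089477539062), 4.844696521759033)
tray 2545 ((499.9765319824219, 218.57754516601562), (95.64551544189453, 281.6705627441406), 3.6997599601745605)
shelf u [[-69.0, 65.7], [-69.2, 65.7], [-69.5, 65.5], [-68.8, 65.8], [-69.4, 65.5], [-69.0, 65.3], [-69.9, 65.6]]
tray outer u [[-53.3, 39.2], [-53.0, 40.6], [-52.5, 42.0], [-52.0, 41.8], [-50.8, 43.2], [-50.6, 43.0], [-49.0, 45.4]]
shelf v [[-152.0, 151.1], [-154.3, 154.1], [-152.9, 154.7], [-153.7, 154.5], [-151.2, 151.0]]
tray v [[-140.9, -7.5], [-142.2, 136.8], [-143.1, 136.7], [-142.4, 136.1]]
dock u [[-67.2, 65.7], [-65.9, 66.6], [-67.3, 65.8], [-66.9, 65.5], [-66.4, 65.4], [-66.8, 65.3], [-66.6, 65.2], [-66.3, 63.0]]
rail- [[-59.5, -51.9], [-60.1, -52.6], [-59.8, -52.3], [-59.5, -52.0], [-60.1, -52.8], [-59.9, -31.1], [-63.2, -40.7], [-65.4, -56.9]]
rail+ [[50.4, 57.9], [50.4, 57.7], [50.3, 58.0], [50.5, 57.7], [50.6, 57.6], [28.9, 57.6], [39.6, 61.7], [55.0, 63.6]]
mouth [[-487.8, -323.6], [-499.8, -323.1], [-504.6, -322.9], [-509.3, -322.7], [-518.8, -323.6]]
```

```bash
python3 - <<'E'
from h import *
print(r.state()['tcp_pos']); go((491.1,355.8,57),93.7)
E
```

```text
[513.55035439  64.08721996 327.96415538]
shift cm [-0.32 29.23 27.12] turn deg [ 0.05 -0.04  1.3 ] |t| 39.9
```

move_arm([
  [140, 0, 5, 0, 0, 0, 0],
  [140, 0, 10, 1, 0, 0, 0],
  [140, 0, 14.5, 3, 0, 0, 0],
  [140, 0, 19, 5, 0, 0, 1.3],
  [140, 0, 23, 8, 0, 0, 1.3],
  [140, 0, 27, 11, 0, 0, 1.3],
  [140, -0.3, 29.2, 15, 0, 0, 1.3],
  [140, -0.3, 29.2, 17, 0, 0, 1.3],
], squeeze=50)

```text
time: 2.45
tcp_pos: [487.6, 359.4, 154.8]
ee_rot: [0.112, -3.135, -0.002]
wrist_force: [-0.3, -0.8, 0.0]
grip_width: 39.9
gripper_force: 0.0
```

move_arm([
  [140, 0, 0, 3, 0, 0, 0],
  [140, 0, 0, 3, 0, 0, 0],
  [140, 0, 0, 3, 0, 0, 0],
  [140, 0, 0, 3, 0, 0, 0],
])

```text
time: 2.85
tcp_pos: [492.6, 354.8, 129.9]
ee_rot: [-0.099, 3.138, 0.003]
wrist_force: [-0.4, -0.1, 0.9]
grip_width: 40.0
gripper_force: 0.0
```

```bash
python3 - <<'E'
from h import *
c=get_calibration('wrist'); im,d=read_camera('wrist')
cv2.imwrite('pics/w2.png',cv2.resize(im,(800,600))); W=cloud(d,c); np.save('w2.npy',W)
s=r.state();print(s['tcp_pos'],s['wrist_force'],s['grip_width']); go((491.1,355.8,57),93.7)
z=W[...,2]; m=(z>61)&(z<72)&(abs(W[...,0]-500)<75)&(W[...,1]<375)&(W[...,1]>60)
P=W[m]; print(m.sum(),cv2.minAreaRect(P[:,:2].astype(np.float32)))
E
```

```text
[492.94547747 354.58535837 130.05656559] [ 0.5357067  -0.05932821 -0.37748931] 39.59258523938344
shift cm [0.19 0.12 7.31] turn deg [ 0.11  0.13 -0.1 ] |t| 7.3
4948 ((498.2795104980469, 258.6969909667969), (95.9693832397461, 199.82870483398438), 3.790759325027466)
```

View pics/w2.png

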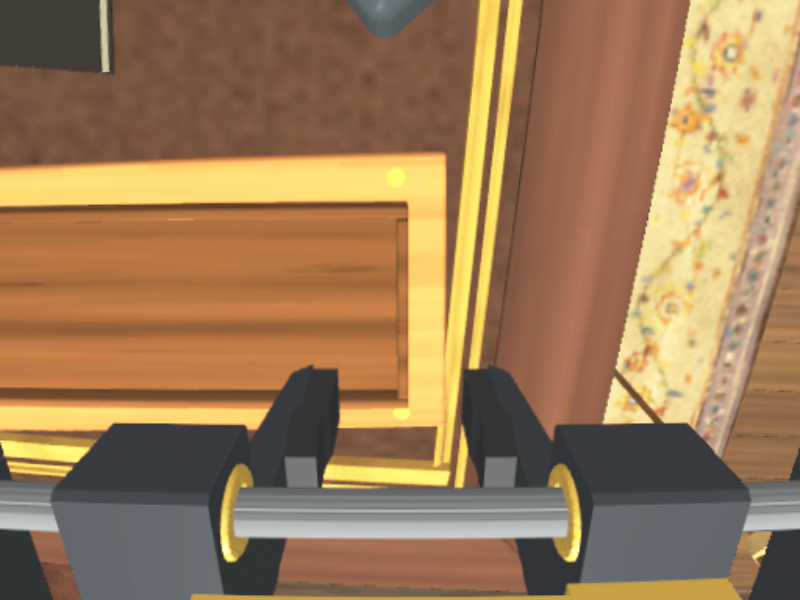

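The fingers straddle the tail wall (wall at x≈400–410, fingers at 320 and 480). The refined tail is at (491.8, 355.9), so I'll descend and pinch.

move_arm([
  [140, 0.1, 0.1, 3, 0, 0, 0],
  [140, 0.1, 0.1, 5.5, 0, 0, 0],
  [140, 0.1, 0.1, 6.7, 0, 0, 0],
  [140, 0.1, 0.1, 7.1, 0, 0, 0],
  [140, 0.1, 0.1, 7.1, 0, 0, 0],
  [140, 0.1, 0.1, 7.1, 0, 0, 0],
])

```text
time: 3.5
tcp_pos: [492.1, 355.1, 58.5]
ee_rot: [-0.098, 3.138, 0.002]
wrist_force: [-0.2, -0.2, -0.5]
grip_width: 39.6
gripper_force: 0.0
```

```bash
python3 - <<'E'
from h import *
s=r.state();print(s['tcp_pos'],s['wrist_force']); go((491.7,355.9,57),93.7)
E
```

```text
[492.07193995 355.06664403  58.50367789] [-0.22314416 -0.16776532 -0.5322737 ]
shift cm [0.03 0.09 0.15] turn deg [ 0.07  0.1  -0.13] |t| 0.2
```

move_arm([
  [140, 0, 0.08, 0.15, 0, 0, 0],
  [255, 0, 0.08, 0.15, 0, 0, 0],
  [255, 0, 0.08, 0.15, 0, 0, 0],
  [255, 0, 0.08, 0.15, 0, 0, 0],
  [255, 0, 0.08, 0.15, 0, 0, 0],
  [255, 0, 0.08, 0.15, 0, 0, 0],
  [255, 0, 0.08, 0.15, 0, 0, 0],
  [255, 0, 0.08, 0.15, 0, 0, 0],
], squeeze=50)

```text
time: 4.3
tcp_pos: [491.2, 355.4, 55.7]
ee_rot: [-0.098, 3.14, 0.0]
wrist_force: [0.0, 1.0, 0.2]
grip_width: 4.3
gripper_force: 50.0
```

```bash
cat >> h.py <<'E'
def sh(u,v,z):
    a=np.radians(4.88); p=np.array([502.4,221.9])+u*np.array([np.cos(a),np.sin(a)])+v*np.array([-np.sin(a),np.cos(a)])
    go((*p,z),94.88)
def st():
    s=r.state(); a=np.radians(4.88); d=s['tcp_pos'][:2]-[502.4,221.9]
    ex=np.array([np.cos(a),np.sin(a)]); ey=np.array([-np.sin(a),np.cos(a)])
    print('t',s['time'],'u %.1f v %.1f z %.1f'%(d@ex,d@ey,s['tcp_pos'][2]),'Fu %.1f Fv %.1f Fz %.1f'%(s['wrist_force'][:2]@ex,s['wrist_force'][:2]@ey,s['wrist_force'][2]),s['torque'].round(2),s['grip_width'].round(1))
E
python3 - <<'E'
from h import *
st(); sh(0.8,74,56)
E
```

```text
Traceback (most recent call last):
  File "h.py", line 24, in st
    print('t',s['time'],'u %.1f v %.1f z %.1f'%(d@ex,d@ey,s['tcp_pos'][2]),'Fu %.1f Fv %.1f Fz %.1f'%(s['wrist_force'][:2]@ex,s['wrist_force'][:2]@ey,s['wrist_force'][2]),s['torque'].round(2),s['grip_width'].round(1))
                                                                                                                                                                                                ^^^^^^^^^^^^^^^^^^^^^
AttributeError: 'float' object has no attribute 'round'
```

```bash
sed -i "s/s\['grip_width'\].round(1)/round(s['grip_width'],1)/" h.py
python3 - <<'E'
from h import *
st(); sh(0.8,74,56)
E
```

```text
t 4.3 u 0.2 v 134.0 z 55.7 Fu 0.1 Fv 1.0 Fz 0.2 [ 0.14 -0.04  0.1 ] 4.3
shift cm [-0.19 -5.99 -0.03] turn deg [ 0.01  0.01 -1.29] |t| 6.0
```

move_arm([
  [255, 0, -0.4, 0, 0, 0, -0.1],
  [255, 0, -1.2, 0, 0, 0, -0.3],
  [255, 0, -2, 0, 0, 0, -0.5],
  [255, -0.1, -2.9, 0, 0, 0, -0.7],
  [255, -0.1, -3.8, 0, 0, 0, -0.9],
  [255, -0.1, -4.7, 0, 0, 0, -1.1],
  [255, -0.1, -5.5, 0, 0, 0, -1.3],
  [255, -0.1, -6, 0, 0, 0, -1.3],
])

```text
time: 5.1
tcp_pos: [496.1, 294.3, 55.7]
ee_rot: [-0.133, 3.139, -0.0]
wrist_force: [-0.5, 3.1, -1.6]
grip_width: 4.2
gripper_force: 50.0
```

```bash
python3 - <<'E'
from h import *
st(); sh(0.8,14,56)
E
```

```text
t 5.1 u -0.1 v 72.7 z 55.7 Fu -0.2 Fv 3.1 Fz -1.6 [ 0.67  0.07 -0.05] 4.2
shift cm [-0.1  -5.87 -0.02] turn deg [-0.02 -0.   -0.04] |t| 5.9
```

move_arm([
  [255, -0.1, -0.6, 0, 0, 0, 0],
  [255, -0.1, -1.4, 0, 0, 0, 0],
  [255, -0.1, -2.2, 0, 0, 0, 0],
  [255, -0.1, -3.0, 0, 0, 0, 0],
  [255, -0.1, -3.8, 0, 0, 0, 0],
  [255, -0.1, -4.6, 0, 0, 0, 0],
  [255, -0.1, -5.4, 0, 0, 0, 0],
  [255, -0.1, -6, 0, 0, 0, 0],
])

```text
time: 5.9
tcp_pos: [502.2, 234.9, 55.8]
ee_rot: [-0.133, 3.139, -0.0]
wrist_force: [-0.4, 3.1, 1.1]
grip_width: 4.3
gripper_force: 50.0
```

```bash
cat >> h.py <<'E'
def tray(n='top'):
    c=get_calibration(n); im,d=read_camera(n); W=cloud(d,c); z=W[...,2]
    a=np.radians(4.88); D=W[...,:2]-[502.4,221.9]; u=D@[np.cos(a),np.sin(a)]; v=D@[-np.sin(a),np.cos(a)]
    s=r.state()['tcp_pos']; vt=(s[:2]-[502.4,221.9])@[-np.sin(a),np.cos(a)]
    w=v-vt
    out=[]
    for lo in range(-275,-20,30):   # rim heights & floor along tray
        m=(w>lo)&(w<lo+30)
        rm=m&(abs(u)<60)&(z>60)&(z<72); f=m&(abs(u)<35)&(z>45)&(z<60)
        k=u[rm]; out.append((lo+15,int(rm.sum()),*(np.percentile(k,[1,99]).round(1) if k.size>5 else ()),round(float(np.median(z[rm])),1) if rm.any() else 0,round(float(np.median(z[f])),1) if f.any() else 0))
    print(out); return im,W
E
python3 - <<'E'
from h import *
st(); tray(); sh(0.8,-30,56)
E
```

```text
t 5.9 u 0.9 v 13.0 z 55.8 Fu -0.2 Fv 3.2 Fz 1.1 [ 0.82  0.08 -0.02] 4.3
[(-260, 70, np.float64(-45.7), np.float64(48.8), 65.5, 53.9), (-230, 34, np.float64(-45.6), np.float64(49.6), 65.6, 53.1), (-200, 34, np.float64(-45.7), np.float64(48.4), 65.1, 53.9), (-170, 42, np.float64(-45.5), np.float64(48.9), 64.6, 54.6), (-140, 36, np.float64(-45.6), np.float64(49.4), 65.5, 54.3), (-110, 35, np.float64(-45.5), np.float64(49.2), 64.7, 54.2), (-80, 22, np.float64(-45.5), np.float64(46.9), 66.4, 54.0), (-50, 29, np.float64(-45.2), np.float64(47.9), 64.0, 54.4), (-20, 26, np.float64(-45.6), np.float64(49.1), 66.5, 54.8)]
shift cm [ 0.01 -4.18 -0.02] turn deg [-0.06 -0.   -0.08] |t| 4.2
```

move_arm([
  [255, 0, -0.6, 0, 0, 0, 0],
  [255, 0, -1.2, 0, 0, 0, 0],
  [255, 0, -1.8, 0, 0, 0, 0],
  [255, 0, -2.4, 0, 0, 0, 0],
  [255, 0, -3.0, 0, 0, 0, 0],
  [255, 0, -3.6, 0, 0, 0, 0],
  [255, 0, -4.2, 0, 0, 0, 0],
  [255, 0, -4.2, 0, 0, 0, 0],
])

```text
time: 6.75
tcp_pos: [505.9, 192.2, 55.8]
ee_rot: [-0.132, 3.139, -0.002]
wrist_force: [0.3, 1.8, 1.9]
grip_width: 4.4
gripper_force: 50.0
```

```bash
python3 - <<'E'
from h import *
st(); tray(); sh(0.8,-75,56)
E
```

```text
t 6.75 u 1.0 v -29.8 z 55.8 Fu 0.5 Fv 1.8 Fz 1.9 [ 0.18 -0.1   0.01] 4.4
[(-260, 65, np.float64(-46.2), np.float64(49.0), 65.0, 53.8), (-230, 33, np.float64(-45.6), np.float64(49.0), 65.8, 54.3), (-200, 38, np.float64(-45.5), np.float64(48.5), 64.6, 53.9), (-170, 47, np.float64(-45.6), np.float64(48.8), 65.6, 53.9), (-140, 42, np.float64(-45.7), np.float64(49.6), 63.9, 54.0), (-110, 44, np.float64(-52.9), np.float64(49.5), 63.8, 53.8), (-80, 24, np.float64(-44.9), np.float64(47.2), 62.9, 53.9), (-50, 33, np.float64(-45.7), np.float64(47.8), 65.2, 54.6), (-20, 19, np.float64(-45.7), np.float64(48.8), 64.2, 53.3)]
shift cm [ 0.01 -4.52 -0.02] turn deg [-0.09 -0.01 -0.08] |t| 4.5
```

move_arm([
  [255, 0, -0.6, 0, 0, 0, 0],
  [255, 0, -1.2, 0, 0, 0, 0],
  [255, 0, -1.8, 0, 0, 0, 0],
  [255, 0, -2.4, 0, 0, 0, 0],
  [255, 0, -3.0, 0, 0, 0, 0],
  [255, 0, -3.6, 0, 0, 0, 0],
  [255, 0, -4.2, 0, 0, 0, 0],
  [255, 0, -4.5, 0, 0, 0, 0],
])

```text
time: 7.6
tcp_pos: [509.5, 149.5, 55.9]
ee_rot: [-0.134, 3.138, 0.001]
wrist_force: [-0.4, 6.2, 3.9]
grip_width: 4.5
gripper_force: 50.0
```

```bash
python3 - <<'E'
from h import *
st(); tray(); sh(0.8,-135,56)
E
```

```text
t 7.6 u 0.9 v -72.7 z 55.9 Fu 0.2 Fv 6.2 Fz 3.9 [ 1.33  0.11 -0.01] 4.5
[(-260, 61, np.float64(-58.4), np.float64(53.8), 64.9, 54.4), (-230, 42, np.float64(-45.0), np.float64(49.9), 64.7, 53.9), (-200, 37, np.float64(-45.5), np.float64(48.2), 64.6, 54.2), (-170, 36, np.float64(-45.3), np.float64(50.2), 65.3, 53.8), (-140, 37, np.float64(-45.7), np.float64(49.5), 65.8, 53.7), (-110, 40, np.float64(-45.2), np.float64(49.1), 64.9, 54.4), (-80, 18, np.float64(-45.8), np.float64(46.6), 66.6, 53.9), (-50, 31, np.float64(-45.7), np.float64(49.3), 65.7, 54.7), (-20, 22, np.float64(-45.3), np.float64(48.5), 64.4, 54.4)]
shift cm [ 0.01 -6.18 -0.02] turn deg [0.03 0.02 0.  ] |t| 6.2
```

move_arm([
  [255, 0, -0.6, 0, 0, 0, 0],
  [255, 0, -1.3, 0, 0, 0, 0],
  [255, 0, -2.1, 0, 0, 0, 0],
  [255, 0, -2.9, 0, 0, 0, 0],
  [255, 0, -3.7, 0, 0, 0, 0],
  [255, 0, -4.5, 0, 0, 0, 0],
  [255, 0, -5.2, 0, 0, 0, 0],
  [255, 0, -5.8, 0, 0, 0, 0],
])

```text
time: 8.45
tcp_pos: [514.3, 91.9, 55.9]
ee_rot: [-0.135, 3.139, 0.002]
wrist_force: [0.5, 6.3, 4.2]
grip_width: 4.3
gripper_force: 50.0
```

```bash
python3 - <<'E'
from h import *
st(); tray(); sh(0.8,-190,55)
E
```

```text
t 8.45 u 0.8 v -130.5 z 55.9 Fu 1.1 Fv 6.2 Fz 4.2 [1.3  0.13 0.05] 4.3
[(-260, 80, np.float64(-56.6), np.float64(56.6), 63.3, 52.1), (-230, 40, np.float64(-55.8), np.float64(58.1), 63.6, 52.2), (-200, 37, np.float64(-58.0), np.float64(49.4), 64.0, 53.1), (-170, 32, np.float64(-45.6), np.float64(49.6), 63.7, 52.8), (-140, 26, np.float64(-44.7), np.float64(49.2), 64.9, 53.2), (-110, 33, np.float64(-45.8), np.float64(49.7), 64.5, 53.4), (-80, 18, np.float64(-45.5), np.float64(-9.9), 64.2, 53.1), (-50, 31, np.float64(-45.5), np.float64(49.6), 64.2, 53.9), (-20, 11, np.float64(-45.3), np.float64(47.0), 64.1, 53.2)]
shift cm [-0.   -5.82  0.08] turn deg [ 0.01  0.   -0.02] |t| 5.8
```

move_arm([
  [255, 0, -0.6, 0, 0, 0, 0],
  [255, 0, -1.3, 0, 0, 0, 0],
  [255, 0, -2.1, 0, 0, 0, 0],
  [255, 0, -2.9, 0, 0, 0, 0],
  [255, 0, -3.7, 0, 0, 0, 0],
  [255, 0, -4.5, 0.05, 0, 0, 0],
  [255, 0, -5.2, 0.1, 0, 0, 0],
  [255, 0, -5.8, 0.15, 0, 0, 0],
])

```text
time: 9.3
tcp_pos: [518.9, 32.6, 53.9]
ee_rot: [0.133, -3.138, 0.001]
wrist_force: [-0.5, 3.4, -2.0]
grip_width: 3.9
gripper_force: 50.0
```

```bash
python3 - <<'E'
from h import *
st(); tray(); sh(0.8,-250,54)
E
```

```text
t 9.3 u 0.3 v -190.1 z 53.9 Fu -0.2 Fv 3.4 Fz -2.0 [ 0.55  0.05 -0.06] 3.9
[(-260, 74, np.float64(-55.0), np.float64(57.5), 64.1, 52.5), (-230, 52, np.float64(-56.3), np.float64(59.3), 63.8, 52.4), (-200, 43, np.float64(-54.2), np.float64(58.8), 62.6, 52.5), (-170, 47, np.float64(-57.1), np.float64(59.3), 62.6, 53.0), (-140, 35, np.float64(-58.9), np.float64(56.0), 64.1, 52.7), (-110, 30, np.float64(-46.2), np.float64(48.6), 63.8, 51.9), (-80, 13, np.float64(-45.8), np.float64(45.6), 62.6, 52.5), (-50, 27, np.float64(-46.0), np.float64(47.9), 63.7, 52.8), (-20, 0, 0, 52.1)]
shift cm [-0.05 -5.87 -0.  ] turn deg [-0.06 -0.04 -0.1 ] |t| 5.9
```

move_arm([
  [255, 0, -0.6, 0, 0, 0, 0],
  [255, 0, -1.3, 0, 0, 0, 0],
  [255, 0, -2.1, 0, 0, 0, 0],
  [255, 0, -2.9, 0, 0, 0, 0],
  [255, 0, -3.7, 0, 0, 0, 0],
  [255, 0, -4.5, 0, 0, 0, 0],
  [255, 0, -5.3, 0, 0, 0, 0],
  [255, 0, -6, 0, 0, 0, 0],
])

```text
time: 10.15
tcp_pos: [524.4, -27.1, 54.2]
ee_rot: [0.133, -3.139, 0.0]
wrist_force: [1.1, 2.4, -0.6]
grip_width: 4.3
gripper_force: 50.0
```

move_arm([
  [255, 0, -0.7, 0, 0, 0, 0],
  [255, 0, -1.4, 0, 0, 0, 0],
  [255, 0, -2.2, 0, 0, 0, 0],
  [255, 0, -3, 0, 0, 0, 0],
  [255, 0, -3.7, 0, 0, 0, 0],
  [255, 0, -4.4, 0, 0, 0, 0],
  [255, 0, -5, 0, 0, 0, 0],
])

```text
time: 10.85
tcp_pos: [528.7, -76.8, 54.2]
ee_rot: [-0.133, 3.139, -0.0]
wrist_force: [-0.3, 2.3, -1.6]
grip_width: 4.6
gripper_force: 50.0
```

```bash
python3 - <<'E'
from h import *
st(); tray(); sh(0.8,-350,54)
E
```

```text
t 10.85 u 0.8 v -299.9 z 54.2 Fu -0.1 Fv 2.3 Fz -1.6 [ 0.55  0.06 -0.04] 4.6
[(-260, 77, np.float64(-56.9), np.float64(58.3), 64.2, 53.4), (-230, 47, np.float64(-55.7), np.float64(59.3), 63.3, 53.1), (-200, 44, np.float64(-56.3), np.float64(59.0), 63.2, 52.2), (-170, 36, np.float64(-55.5), np.float64(52.5), 63.9, 52.3), (-140, 40, np.float64(-57.1), np.float64(57.6), 63.3, 52.3), (-110, 34, np.float64(-52.4), np.float64(57.0), 63.0, 52.3), (-80, 28, np.float64(-55.1), np.float64(59.5), 63.0, 52.1), (-50, 9, np.float64(-57.2), np.float64(-19.6), 64.0, 53.9), (-20, 0, 0, 0)]
shift cm [-0.02 -4.89  0.03] turn deg [-0.05  0.01 -0.08] |t| 4.9
```

move_arm([
  [255, 0, -0.7, 0, 0, 0, 0],
  [255, 0, -1.4, 0, 0, 0, 0],
  [255, 0, -2.1, 0, 0, 0, 0],
  [255, 0, -2.8, 0, 0, 0, 0],
  [255, 0, -3.5, 0, 0, 0, 0],
  [255, 0, -4.1, 0, 0, 0, 0],
  [255, 0, -4.6, 0, 0, 0, 0],
  [255, 0, -5, 0, 0, 0, 0],
])

```text
time: 11.7
tcp_pos: [532.9, -126.4, 54.2]
ee_rot: [0.133, -3.139, 0.0]
wrist_force: [-0.4, 2.7, -0.9]
grip_width: 4.4
gripper_force: 50.0
```

```bash
python3 - <<'E'
from h import *
st()
E
```

```text
t 11.7 u 0.7 v -349.6 z 54.2 Fu -0.2 Fv 2.7 Fz -0.9 [0.69 0.05 0.  ] 4.4
```

move_arm([
  [255, 0, -0.2, 0, 0, 0, 0],
  [255, 0, -0.4, 0, 0, 0, 0],
  [255, 0, -0.6, 0, 0, 0, 0],
  [255, 0, -0.8, 0, 0, 0, 0],
  [255, 0, -1.0, 0, 0, 0, 0],
  [255, 0, -1.2, 0, 0, 0, 0],
  [255, 0, -1.4, 0, 0, 0, 0],
  [255, 0, -1.5, 0, 0, 0, 0],
])

```text
time: 12.5
tcp_pos: [534.2, -141.2, 54.2]
ee_rot: [-0.133, 3.139, -0.0]
wrist_force: [-0.5, 2.0, -1.5]
grip_width: 4.3
gripper_force: 50.0
```

move_arm([
  [255, 0, -0.05, 0, 0, 0, 0],
  [255, 0, -0.1, 0, 0, 0, 0],
  [255, 0, -0.15, 0, 0, 0, 0],
  [255, 0, -0.2, 0, 0, 0, 0],
])

```text
time: 12.9
tcp_pos: [534.4, -142.8, 54.2]
ee_rot: [-0.134, 3.139, 0.0]
wrist_force: [-0.2, 3.0, -1.8]
grip_width: 4.6
gripper_force: 50.0
```

move_arm([
  [255, 0, -0.05, 0, 0, 0, 0],
  [255, 0, -0.1, 0, 0, 0, 0],
  [255, 0, -0.15, 0, 0, 0, 0],
  [255, 0, -0.2, 0, 0, 0, 0],
])

```text
time: 13.3
tcp_pos: [534.5, -144.9, 54.2]
ee_rot: [-0.134, 3.139, -0.0]
wrist_force: [0.0, 3.1, -0.8]
grip_width: 4.4
gripper_force: 50.0
```

move_arm([
  [255, 0, -0.05, 0, 0, 0, 0],
  [255, 0, -0.1, 0, 0, 0, 0],
])

```text
time: 13.5
tcp_pos: [534.6, -145.9, 54.2]
ee_rot: [0.134, -3.139, 0.0]
wrist_force: [-0.5, 2.8, -0.2]
grip_width: 4.2
gripper_force: 50.0
```

```bash
python3 - <<'E'
from h import *
im,W=tray(); z=W[...,2]
a=np.radians(4.88); D=W[...,:2]-[504.4,221.3]; u=D@[np.cos(a),np.sin(a)]; v=D@[-np.sin(a),np.cos(a)]
for lo in np.arange(-655,-625,2):
    m=(abs(u-1)<25)&(v>lo)&(v<lo+2); print(lo,z[m].round(0)[:14])
st()
E
```

```text
[(-260, 78, np.float64(-55.5), np.float64(59.0), 64.3, 52.2), (-230, 45, np.float64(-54.1), np.float64(58.9), 63.8, 52.3), (-200, 56, np.float64(-54.7), np.float64(58.7), 63.2, 52.9), (-170, 41, np.float64(-56.4), np.float64(58.1), 62.0, 52.4), (-140, 38, np.float64(-55.3), np.float64(59.1), 63.1, 52.6), (-110, 35, np.float64(-56.0), np.float64(58.0), 63.8, 52.2), (-80, 22, np.float64(-55.6), np.float64(-38.9), 63.2, 52.6), (-50, 0, 0, 0), (-20, 0, 0, 0)]
-655 [47. 46. 44. 43. 52. 49. 48. 47. 51. 49. 48.]
-653 [47. 55. 42. 51. 52. 50. 50. 48. 46. 45.]
-651 [53. 49. 44. 46. 50. 49.]
-649 [55. 53. 47. 53.]
-647 [61.]
-645 [62. 60. 58. 58. 67. 61. 62.]
-643 [65. 68. 69. 47. 60. 66. 47. 64. 65. 61. 57. 45. 65.]
-641 [55. 66. 54. 70. 63. 62. 52. 62. 60. 49. 55. 47. 59. 58.]
-639 [48. 50. 54. 52. 62. 53. 52. 51. 47. 57.]
-637 [47. 53. 56. 51. 47. 52. 52.]
-635 [51. 51. 50. 50. 57. 58. 51. 53. 57.]
-633 [51. 53. 54.]
-631 [56.]
-629 [52. 61. 56.]
-627 []
t 13.55 u 0.8 v -369.3 z 54.2 Fu -0.2 Fv 3.0 Fz -1.4 [ 0.56  0.06 -0.  ] 4.4
```

move_arm([
  [255, 0, -0.05, 0, 0, 0, 0],
  [255, 0, -0.1, 0, 0, 0, 0],
  [255, 0, -0.15, 0, 0, 0, 0],
  [255, 0, -0.2, 0, 0, 0, 0],
  [255, 0, -0.25, 0, 0, 0, 0],
  [255, 0, -0.3, 0, 0, 0, 0],
])

```text
time: 14.15
tcp_pos: [534.8, -149.0, 54.2]
ee_rot: [0.134, -3.139, 0.0]
wrist_force: [-0.9, 2.1, -1.6]
grip_width: 4.3
gripper_force: 50.0
```

move_arm([
  [255, 0, -0.05, 0, 0, 0, 0],
  [255, 0, -0.1, 0, 0, 0, 0],
])

```text
time: 14.35
tcp_pos: [534.9, -149.9, 54.2]
ee_rot: [0.134, -3.139, 0.0]
wrist_force: [-1.5, 0.7, -1.5]
grip_width: 4.4
gripper_force: 50.0
```

move_arm([
  [255, 0, -0.05, 0, 0, 0, 0],
  [255, 0, -0.1, 0, 0, 0, 0],
])

```text
time: 14.55
tcp_pos: [535.1, -150.9, 54.2]
ee_rot: [-0.134, 3.139, -0.0]
wrist_force: [-0.7, 1.8, -3.5]
grip_width: 4.2
gripper_force: 50.0
```

move_arm([
  [255, 0, -0.05, 0, 0, 0, 0],
  [255, 0, -0.1, 0, 0, 0, 0],
])

```text
time: 14.75
tcp_pos: [535.1, -151.9, 54.2]
ee_rot: [-0.134, 3.139, -0.0]
wrist_force: [-0.8, 2.7, -2.1]
grip_width: 4.4
gripper_force: 50.0
```

```bash
python3 - <<'E'
from h import *
_=tray(); st()
im,W=_; z=W[...,2]
a=np.radians(4.88); D=W[...,:2]-[504.4,221.3]; u=D@[np.cos(a),np.sin(a)]; v=D@[-np.sin(a),np.cos(a)]
for lo in np.arange(-661,-639,2):
    m=(abs(u-1)<25)&(v>lo)&(v<lo+2); print(lo,z[m].round(0)[:14])
E
```

```text
[(-260, 74, np.float64(-56.5), np.float64(58.5), 63.5, 53.0), (-230, 40, np.float64(-55.8), np.float64(57.6), 63.7, 51.4), (-200, 45, np.float64(-53.7), np.float64(58.3), 63.4, 52.5), (-170, 45, np.float64(-56.8), np.float64(59.7), 62.7, 52.7), (-140, 41, np.float64(-57.4), np.float64(58.4), 63.1, 52.3), (-110, 41, np.float64(-55.0), np.float64(58.3), 63.1, 52.5), (-80, 10, np.float64(-55.0), np.float64(-42.1), 64.4, 51.7), (-50, 0, 0, 0), (-20, 0, 0, 0)]
t 14.8 u 0.8 v -375.3 z 54.2 Fu 0.0 Fv 3.1 Fz -2.6 [ 0.55  0.02 -0.04] 4.7
-661 [57. 69. 65. 62. 62. 63. 62. 61. 61. 63.]
-659 [59. 60. 67. 64. 63. 59. 62. 45. 56.]
-657 [57. 55. 65. 51. 49. 52. 59. 50. 62. 48. 61. 48. 60. 67.]
-655 [63. 54. 69. 50. 51.]
-653 [58.]
-651 [67. 62. 63. 65. 66.]
-649 [60. 58. 57. 68. 45. 64. 54. 63. 60. 64. 59. 58.]
-647 [60. 48. 53. 64. 55. 54. 64. 49. 50. 63. 70. 70. 54. 68.]
-645 [64. 52. 53. 45. 69. 68. 52. 52. 63. 54. 52. 62. 59. 47.]
-643 [56. 53. 53. 51. 51. 51. 55. 57. 56.]
-641 [53. 55. 53. 51. 52. 48. 43. 55.]
```

move_arm([
  [255, 0, -0.05, 0, 0, 0, 0],
  [255, 0, -0.1, 0, 0, 0, 0],
  [255, 0, -0.15, 0, 0, 0, 0],
])

```text
time: 15.1
tcp_pos: [535.3, -153.3, 54.2]
ee_rot: [-0.134, 3.139, -0.0]
wrist_force: [-0.2, 2.1, -2.3]
grip_width: 4.4
gripper_force: 50.0
```

move_arm([
  [255, 0, -0.05, 0, 0, 0, 0],
  [255, 0, -0.1, 0, 0, 0, 0],
])

```text
time: 15.3
tcp_pos: [535.3, -154.3, 54.2]
ee_rot: [-0.134, 3.139, 0.0]
wrist_force: [-0.0, 1.4, -1.2]
grip_width: 4.3
gripper_force: 50.0
```

move_arm([
  [255, 0, -0.05, 0, 0, 0, 0],
  [255, 0, -0.1, 0, 0, 0, 0],
])

```text
time: 15.5
tcp_pos: [535.4, -155.4, 54.2]
ee_rot: [-0.134, 3.139, -0.0]
wrist_force: [-1.1, 2.0, -1.7]
grip_width: 4.4
gripper_force: 50.0
```

move_arm([
  [255, 0, -0.05, 0, 0, 0, 0],
  [255, 0, -0.1, 0, 0, 0, 0],
])

```text
time: 15.7
tcp_pos: [535.5, -156.3, 54.2]
ee_rot: [-0.134, 3.139, -0.0]
wrist_force: [-0.8, 2.2, -1.9]
grip_width: 4.2
gripper_force: 50.0
```

move_arm([
  [255, 0, -0.05, 0, 0, 0, 0],
  [255, 0, -0.1, 0, 0, 0, 0],
])

```text
time: 15.9
tcp_pos: [535.6, -157.2, 54.2]
ee_rot: [0.134, -3.139, -0.0]
wrist_force: [-0.2, 3.2, -1.9]
grip_width: 4.0
gripper_force: 50.0
```

Possibly contact soon; single half-millimetre steps.

move_arm([
  [255, 0, -0.05, 0, 0, 0, 0],
  [255, 0, -0.05, 0, 0, 0, 0],
])

```text
time: 16.1
tcp_pos: [535.5, -157.2, 54.1]
ee_rot: [0.134, -3.138, -0.001]
wrist_force: [-0.1, 4.6, -2.1]
grip_width: 4.5
gripper_force: 50.0
```

move_arm([
  [255, 0, -0.04, 0, 0, 0, 0],
  [255, 0, -0.04, 0, 0, 0, 0],
])

```text
time: 16.3
tcp_pos: [535.5, -157.3, 54.1]
ee_rot: [0.135, -3.138, -0.002]
wrist_force: [-0.5, 5.5, -2.4]
grip_width: 4.6
gripper_force: 50.0
```

move_arm([
  [255, 0, -0.05, 0, 0, 0, 0],
  [255, 0, -0.1, 0, 0, 0, 0],
  [255, 0, -0.1, 0, 0, 0, 0],
])

```text
time: 16.6
tcp_pos: [535.5, -157.3, 54.0]
ee_rot: [0.136, -3.138, -0.003]
wrist_force: [-0.4, 7.1, -2.1]
grip_width: 4.7
gripper_force: 50.0
```

move_arm([
  [255, 0, -0.05, 0, 0, 0, 0],
  [255, 0, -0.09, 0, 0, 0, 0],
  [255, 0, -0.09, 0, 0, 0, 0],
  [255, 0, -0.09, 0, 0, 0, 0],
  [255, 0, -0.09, 0, 0, 0, 0],
  [255, 0, -0.09, 0, 0, 0, 0],
  [255, 0, -0.09, 0, 0, 0, 0],
  [255, 0, -0.09, 0, 0, 0, 0],
])

```text
time: 17.4
tcp_pos: [535.5, -157.3, 53.9]
ee_rot: [0.137, -3.137, -0.005]
wrist_force: [-1.9, 9.1, -1.2]
grip_width: 4.0
gripper_force: 50.0
```

```bash
python3 - <<'E'
from h import *
st()
c=get_calibration('wrist'); im,d=read_camera('wrist'); W=cloud(d,c); np.save('w3.npy',W)
cv2.imwrite('pics/w3.png',cv2.resize(im,(800,600))); st()
E
```

```text
t 17.4 u 0.7 v -380.6 z 53.9 Fu -1.1 Fv 9.2 Fz -1.2 [2.01 0.17 0.04] 4.0
t 17.45 u 0.7 v -380.6 z 53.8 Fu 0.2 Fv 9.5 Fz -0.9 [ 2.02  0.19 -0.01] 4.4
```

View pics/w3.png

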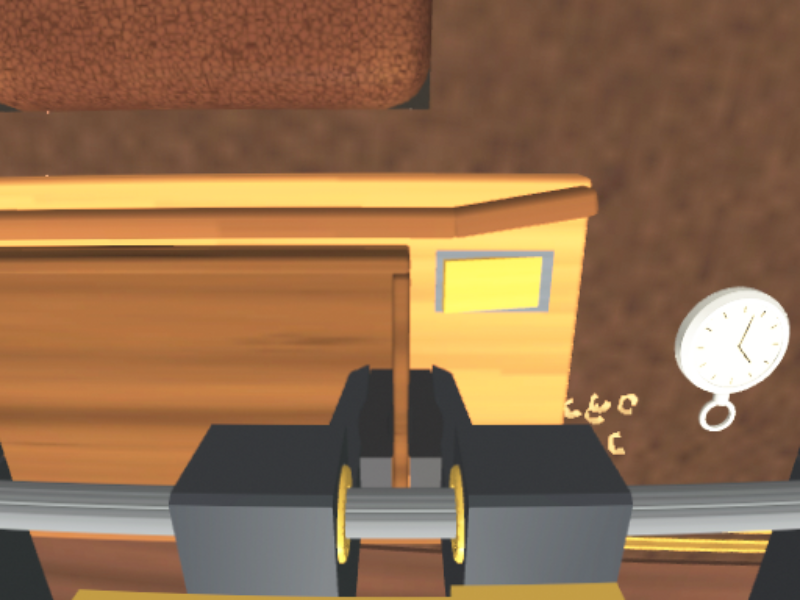

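The tray's tail at x≈410 is past the raised catch prong at (440–550, 250–310), with a clear gap between them. I'll hold briefly, unload and open.

move_arm([
  [255, 0, 0, 0, 0, 0, 0],
  [255, 0, 0, 0, 0, 0, 0],
  [255, 0, 0, 0, 0, 0, 0],
  [255, 0, 0, 0, 0, 0, 0],
  [255, 0, 0.05, 0, 0, 0, 0],
  [255, 0, 0.1, 0, 0, 0, 0],
  [255, 0, 0.15, 0, 0, 0, 0],
  [255, 0, 0.2, 0, 0, 0, 0],
])

```text
time: 18.25
tcp_pos: [535.5, -157.2, 54.1]
ee_rot: [0.135, -3.138, -0.001]
wrist_force: [-0.9, 4.1, -2.1]
grip_width: 4.2
gripper_force: 50.0
```

```bash
python3 - <<'E'
from h import *
st()
E
```

```text
t 18.25 u 0.7 v -380.6 z 54.1 Fu -0.6 Fv 4.2 Fz -2.1 [ 0.97  0.1  -0.02] 4.2
```

move_arm([
  [168, 0, 0.05, 0, 0, 0, 0],
  [168, 0, 0.05, 0, 0, 0, 0],
  [168, 0, 0.05, 0, 0, 0, 0],
  [168, 0, 0.05, 0, 0, 0, 0],
  [168, 0, 0.05, -0.3, 0, 0, 0],
  [168, 0, 0.05, -1.5, 0, 0, 0],
  [168, 0, 0.05, -4, 0, 0, 0],
  [168, 0, 0.05, -8, 0, 0, 0],
])

```text
time: 19.05
tcp_pos: [534.2, -157.3, 134.2]
ee_rot: [0.134, -3.135, -0.001]
wrist_force: [1.4, -0.3, -0.2]
grip_width: 30.1
gripper_force: 0.0
```

move_arm([
  [168, 0, 0, -5, 0, 0, 0],
  [168, 0, 0, -10, 0, 0, 0],
  [168, 0, 3, -15, 0, 0, 0],
  [168, 0, 3, -18, 0, 0, 0],
  [168, 0, 3, -18, 0, 0, 0],
  [168, 0, 3, -18, 0, 0, 0],
  [168, 0, 3, -18, 0, 0, 0],
  [168, 0, 3, -18, 0, 0, 0],
])

```text
time: 19.85
tcp_pos: [532.1, -128.0, 312.8]
ee_rot: [0.133, -3.136, -0.001]
wrist_force: [-0.8, -1.4, 0.2]
grip_width: 30.1
gripper_force: 0.0
```

```bash
python3 - <<'E'
from h import *
st()
c=get_calibration('wrist'); im,d=read_camera('wrist'); W=cloud(d,c)
cv2.imwrite('pics/w4.png',cv2.resize(im,(800,600)))
z=W[...,2];a=np.radians(4.88); D=W[...,:2]-[502.4,221.9]; u=D@[np.cos(a),np.sin(a)]; v=D@[-np.sin(a),np.cos(a)]
m=(abs(u-.8)<47)&(z>58)&(z<70)&(v>-660)&(v<-340); print('tail outer v',np.percentile(v[m],[99,99.8]),'mouth',np.percentile(v[(abs(u)<20)&(z>40)&(z<52)&(v<-250)],99.8))
E
```

```text
t 19.85 u -0.1 v -351.1 z 312.8 Fu -0.9 Fv -1.3 Fz 0.2 [0.   0.01 0.02] 30.1
tail outer v [-377.48924668 -377.32769568] mouth -324.6789806064052
```

View pics/w4.png

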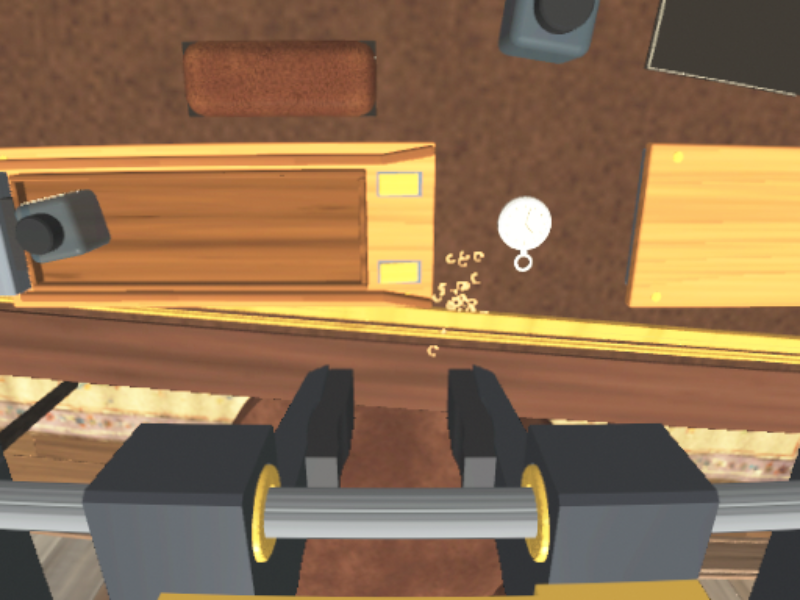

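The tray lies home in the lane, with its tail at x≈368 and both prongs (378–422) clear behind it. The bottle stands upright at (60, 230), and the watch and case are in place.

```bash
python3 -c "
from workcell import r
print(r.hand_in())"
```

```text
the job is handed in; nothing more can be done
None
```

The tray is home against the end stop with the catch clear behind its tail and the bottle upright; it was pressed at an estimated 6–7 N for about a second, and the job is handed in, though no verdict came back.

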